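# Empty a drop cup of spark plugs into the parts tray

### The arm

A 6-joint arm with a two-finger parallel gripper is mounted at the origin on a cart in front of the work surface, level with it; the furniture and walls round the work are solid. World frame = base frame: x ahead of the robot, y to its left, z up, the work surface at z = 0. Lengths are in mm, angles in rad, forces in N, time in s.
With the tool pointing down it reaches from about 400 to 925 mm from the base axis. Payload 12.5 kg.
Tool frame: the origin (TCP) lies where the fingers leave the gripper's body, on its centre line; the fingertips stand 78 mm ahead of it and the grasp point (between the pads) lies 59 mm ahead of it; z points along the fingers, y is the direction in which the jaws open and shut (so a half turn about z gives the same grasp; the last joint's range is limited). The gripper opens to 95 mm and grips with 3 to 60 N. Pads are 20 mm wide; open, the fingers measure 119 mm over their backs; the gripper's body (75 mm by 180 mm) begins 59 mm behind the grasp point.
Start: joints at [1.162, 0.491, 1.559, -0, 1.092, -0.106], TCP at [186.351, 596.583, 292.261] pointing down, gripper open.
Joint ranges: [-3.1, 3.1], [-0.84, 2.19], [0.05, 2.79], [-1.13, 4.28], [0.06, 2.93], [-2.69, 2.69]. Speed limits (rad/s): [2.22, 2.22, 2.79, 3.14, 3.14, 3.14].

### API

Orientations are given as [roll, pitch, yaw] about the fixed x, y, z axes, in that order (R = Rz(yaw) Ry(pitch) Rx(roll)).
In Python, from cell import env, viewer, ticket, search_frame gives the robot as it stands.
- The arm moves only by the shell command python3 -m inch 'ROWS'. ROWS is a JSON object of lists of equal length, an entry for each row: "hand": the opening, from 0 (shut) to 1 (fully open); "delta_pos": the shift along the tool's x, y, z in cm, a list of three; "turn": the turn about the tool's z in rad. A call has 1 to 20 rows; each row shifts and turns the commanded pose from where the row before left it, along the tool's axes as they then stand; what a row does not reach is not made up. A row lasts 1/10 s, in which the tool goes at most 50 mm and 8.59 degrees, less where a joint would pass 70% of its speed; a pose out of reach is approached as far as the arm can. A call is refused whole if a number of a shift passes 5 or a number of a turn 0.15, either way. A call with a gripper value outside its range is refused whole. The fingers move at their own pace and stop on an object; the grip force is fixed at half the most. Time passes only in rows, so rows that do not move let the fingers close. It gives the time, the measured TCP pose, the force and the opening at its end, in the units of the state.
- env.state(): the state, without advancing time (a new reading comes with each control period).
- viewer.read_camera(name): name is "side" or "top"; returns (picture, depth): 400x640x3 uint8, blue, green, red; 400x640 float32, mm along the optical axis (not along the pixel's ray), 0 where there is no reading.
- viewer.get_calibration(name): a dict with "fx", "fy", "cx", "cy" (pixels), "T" (4x4, takes a point from camera to world coordinates). Camera axes: x right, y down, z forward; pixel columns grow to the right and rows downward; lengths in mm; the calibration is good to about 2 mm. A picture is of the moment at which its call begins. get_calibration takes no time and is no camera call.
- ticket.job_done(): hands the job in, once; it reports no verdict.
Trained networks look in the newest picture that a camera, given by its name, has taken for a name from the list of things; names that differ only in an ending like _2 or _b are one class to them, and where a whole thing is asked for, a point or a joint stands for the part that bears it (a point fixed in the world has none). Each returns a list of dicts, best first, with "p" (0 to 1); they miss things now and then, are a little off and sometimes report something else, mostly with a low value. They report only what shows in the picture. A call takes as long as a camera call. They do not tell look-alikes from the thing itself.
- search_frame(camera, label): "centre" ([column, row] in pixels, amid what is visible of it).
The state is a dict: "t": time; "joints": joint angles; "qvel": joint speeds; "tau": joint torques, N m; "eef_pos": TCP position; "tcp_rot": TCP orientation; "ft_force": force on the tool from outside, world axes, zero at the start; "moment": the same for the moment, N m; "opening": opening from 0.0 (shut) to 1.0 (fully open).
Only numpy, scipy, OpenCV 4.12 (cv2) and the standard library are available. Lean on these libraries where they do the work, as an engineer would, in place of code of your own. Each camera call takes 0.05 s, during which the arm holds its last target.

### The job

Pick up the drop cup by its slanted handle, keeping it upright, carry it with its two spark plugs over the parts tray and press its release tab down on the tray's striker bar, so that the bottom flap swings open and both plugs fall into the tray. Then stand the cup back on the bench, upright and clear of the tray, with its flap shut, and leave the tape roll and the ratchet where they are.

Things in the scene. Friction and masses are not known exactly. Their poses are not given: they have to be found in the camera images.
- cup_middle (a point): Middle of the drop cup, 60 mm above its underside. The cup is a bare aluminium box, open at the top, 78 mm along its x, 82 mm along its y, 95 mm high, walls 3 mm, 0.22 kg without the plugs, standing on its two side walls on the bare bench (beyond x = 0.54 m a 4 mm cardboard sheet covers it). Axes: z up, +x to the cup's front; handle and release tab are at the -x end, roughly to the robot's left.
- cup_grip (a point): Middle of the handle's black rubber grip, 128.5 mm above the cup's underside, 67 mm behind (-x) its middle; axes as the cup's. A flat plate 12 mm thick, 44 mm wide along cup y, 64 mm long, leaning 30 degrees back: it rises along (-0.5, 0, 0.866), its faces look along (0.866, 0, 0.5) and back. Grip it across the 12 mm, fingers along its length, firmly (30 N or more).
- flap (a joint): The cup's hinged bottom, one rigid steel piece with the release tab: 0 = shut (spring-held; it shuts itself), 1.0 rad = stop, fully open. The flap, floor of the cup, reaches 72 mm forward (+x) from its pin and swings down by this angle, its front end then 62 mm below the pin. Pushing the tab up opens it. The plugs slide off to the front from about 0.5 rad on.
- tab_pin (a point): The flap's pin, along cup y, 36 mm behind the cup's middle, 30 mm above its underside; axes as the cup's. The tab, 60 mm wide, reaches 50 mm backward from it, sloping 25 degrees down when shut. At 32 mm behind the pin its underside is 17 mm below the pin when shut, 17 mm above when fully open (so 35 mm of pressing); it takes 3 to 7 N, and is rigid beyond the stop.
- tray: Grey sheet-metal parts tray on four 6 mm feet, fixed to the bench, 180 mm along its x, 136 mm along its y, walls 4 mm; top of its floor 11 mm above the bench, walls' tops 46 mm, the far (+x) end wall's 86 mm. Origin in the middle at bench height, x from the striker end (roughly to the robot's left) to the high end wall, z up.
- striker (a point): Top of the striker bar: a round steel bar (12 mm thick, 60 mm along the tray's y) on two uprights just outside the tray's low end, 96 mm behind (-x) the tray's middle, 125 mm above the bench; axes as the tray's. With the cup's x along the tray's x and this bar 32 mm behind the flap's pin (68 mm behind the cup's middle), lowering the cup presses the tab and the flap opens over the tray.
- plug_0_middle (a point): Middle of a spark plug, 62 mm long (along its y), 20 mm thick, 0.05 kg, lying across the cup on its flap.
- plug_1_middle (a point): Middle of the other spark plug, the same.
- tape_roll: Black tape roll, 62 mm across, 19 mm high, loose; origin under its centre. Leave alone.
- ratchet: Ratchet handle, 197 mm long, loose on the bench. Leave alone.
There are look-alikes about, which are no part of the job. What is shaped like the part that bears plug_0_middle but red is not meant.

How it is judged:
By the outcome, as a careful person would: the job done as asked, in the order asked, and still so for the second after the job is handed in, with the robot touching nothing.
It also fails if it takes over 53 s, if anything falls off the work surface, if the arm or the gripper's body presses on something with over 40 N, if the wrist force passes 120 N, or if a joint passes its speed limit or range.

## Working session

There is one attempt and no reset: what is moved stays moved. The work goes in short steps, Python scripts to look and compute and a shell command to move; the robot and the scene stay as the last step left them, time stands still between calls to the robot, and variables do not carry over. Pictures are saved under pics/ and viewed, and the job is handed in when it is done.

```bash
ls; mkdir -p pics; python3 - <<'E'
from cell import env, viewer, ticket, search_frame
import cv2,numpy as np
print(env.state())
for c in ("side","top"):
    p,d=viewer.read_camera(c); cv2.imwrite(f"pics/{c}0.png",p); np.save(f"pics/{c}0.npy",d)
    k=viewer.get_calibration(c); print(c,k)
    for l in ["cup_middle","cup_grip","flap","tab_pin","tray","striker","plug_0_middle","plug_1_middle","tape_roll","ratchet"]:
        print(l,[( [round(x) for x in r['centre']],round(r['p'],2)) for r in search_frame(c,l)])
E
```

```text
pics
{'t': 0.0, 'joints': array([ 1.16240420e+00,  4.91558926e-01,  1.55948900e+00,  4.24474476e-06,
        1.09169957e+00, -1.05593895e-01]), 'qvel': array([ 0.00047718, -0.00115978, -0.0017409 , -0.00170815, -0.00108861,
       -0.0008292 ]), 'tau': array([ 6.50090478e-04, -6.12653732e+01, -2.58185077e+01,  6.93249959e-02,
        4.81622654e-02, -7.76069078e-05]), 'eef_pos': array([186.27449941, 596.41330587, 291.64847509]), 'tcp_rot': array([-3.14044464e+00, -1.25461218e-04,  2.83879239e+00]), 'ft_force': array([ 1.07403099, -0.17700601, -0.03712228]), 'moment': array([0.01954861, 0.00750291, 0.01423538]), 'opening': 1.0014742284430989}
side {'fx': 365.66725158137814, 'fy': 365.66725158137814, 'cx': 318.53475727474273, 'cy': 203.20623609238322, 'T': array([[-9.95385850e-01, -7.00716369e-02,  6.55513245e-02,
         5.30719706e+02],
       [-9.46519351e-02,  6.04915656e-01, -7.90644079e-01,
         4.34175425e+02],
       [ 1.57487023e-02, -7.93200488e-01, -6.08756901e-01,
         6.07761213e+02],
       [ 0.00000000e+00,  0.00000000e+00,  0.00000000e+00,
         1.00000000e+
[... 406 characters left out ...]
886190649355, 'T': array([[ 2.28301066e-03, -9.77068531e-01,  2.12912830e-01,
         4.24260222e+02],
       [-9.99997394e-01, -2.23666639e-03,  4.58536785e-04,
        -2.32851931e+02],
       [ 2.81931090e-05, -2.12913322e-01, -9.77071091e-01,
         9.42428779e+02],
       [ 0.00000000e+00,  0.00000000e+00,  0.00000000e+00,
         1.00000000e+00]])}
cup_middle [([376, 278], 0.91)]
cup_grip [([376, 278], 0.62)]
flap [([375, 285], 0.74)]
tab_pin [([374, 279], 0.74)]
tray [([364, 195], 0.88)]
striker [([363, 196], 0.81), ([245, 204], 0.5)]
plug_0_middle [([371, 284], 0.65)]
plug_1_middle [([388, 281], 0.72)]
tape_roll [([246, 215], 0.71), ([369, 280], 0.4)]
ratchet [([293, 130], 0.92)]
```

View pics/side0.png

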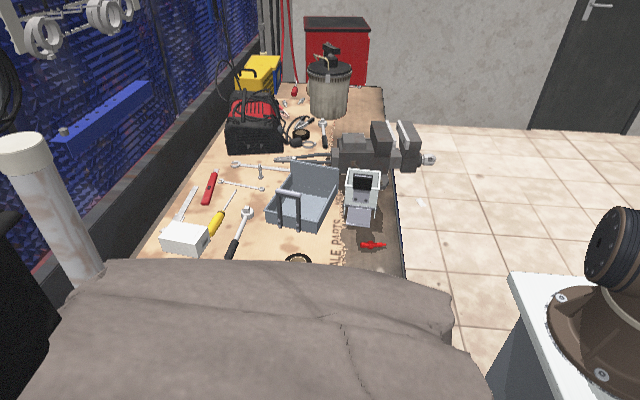

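View pics/top0.png

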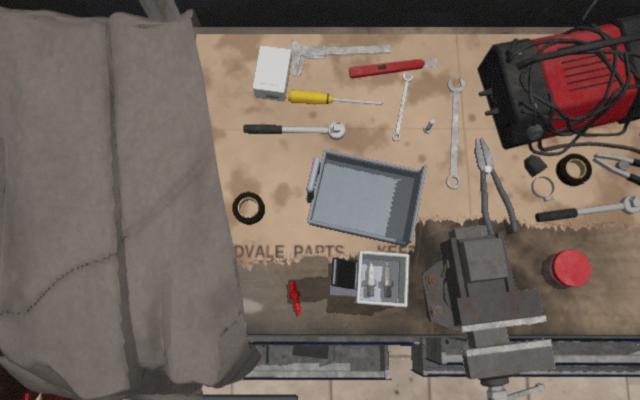

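```bash
cat > h.py <<'E'
import numpy as np,cv2
from cell import env, viewer, ticket, search_frame
def cloud(c,d):
    k=viewer.get_calibration(c); v,u=np.mgrid[0:400,0:640]
    P=np.stack([(u-k['cx'])/k['fx']*d,(v-k['cy'])/k['fy']*d,d],-1)
    W=P@k['T'][:3,:3].T+k['T'][:3,3]; W[d<=0]=np.nan
    return W
E
python3 - <<'E'
from h import *
T=cloud('top',np.load('pics/top0.npy'));S=cloud('side',np.load('pics/side0.npy'))
for r in range(0,400,40): print(r,[tuple(np.round(T[r,c]).tolist()) for c in (10,80,160,200,230)])
print('side')
for r in (270,300,340,390): print(r,[tuple(np.round(S[r,c]).tolist()) for c in (60,110,200,300,400,450)])
print('px')
for n,(c,r) in dict(base=(120,30)).items(): pass
for (c,r) in [(333,275),(345,275),(354,275),(360,255),(407,255),(357,303),(405,305),(383,280),(370,280),(388,280),(327,153),(425,167),(412,243),(311,232),(321,158),(308,200),(248,208),(300,260),(300,250)]: print((c,r),np.round(T[r,c]))
img=cv2.imread('pics/top0.png')
cv2.imwrite('pics/topz.png',cv2.resize(img[140:320,230:440],None,fx=3.5,fy=3.3,interpolation=cv2.INTER_CUBIC))
img=cv2.imread('pics/side0.png')
cv2.imwrite('pics/sidez.png',cv2.resize(img[120:270,210:450],None,fx=3.3,fy=3.3,interpolation=cv2.INTER_CUBIC))
E
```

```text
0 [(1002.0, 341.0, 89.0), (1001.0, 208.0, 91.0), (940.0, 26.0, 183.0), (1002.0, -18.0, 92.0), (1002.0, -74.0, 92.0)]
40 [(855.0, 258.0, 200.0), (866.0, 154.0, 182.0), (894.0, 38.0, 133.0), (971.0, 1.0, 1.0), (969.0, -61.0, 5.0)]
80 [(793.0, 259.0, 184.0), (801.0, 154.0, 168.0), (822.0, 35.0, 127.0), (836.0, -27.0, 97.0), (881.0, -65.0, 5.0)]
120 [(731.0, 260.0, 168.0), (736.0, 153.0, 156.0), (nan, nan, nan), (762.0, -30.0, 92.0), (798.0, -67.0, 2.0)]
160 [(668.0, 262.0, 151.0), (671.0, 151.0, 145.0), (681.0, 30.0, 111.0), (688.0, -33.0, 92.0), (715.0, -71.0, 4.0)]
200 [(606.0, 264.0, 134.0), (606.0, 149.0, 134.0), (613.0, 27.0, 106.0), (617.0, -36.0, 88.0), (636.0, -74.0, 3.0)]
240 [(542.0, 263.0, 121.0), (542.0, 149.0, 120.0), (547.0, 28.0, 88.0), (548.0, -38.0, 80.0), (552.0, -85.0, 54.0)]
280 [(478.0, 265.0, 104.0), (479.0, 154.0, 95.0), (481.0, 29.0, 70.0), (481.0, -39.0, 72.0), (483.0, -86.0, 46.0)]
320 [(414.0, 275.0, 71.0), (414.0, 156.0, 77.0), (414.0, 31.0, 49.0), (414.0, -39.0, 56.0), (414.0, -86.0, 31.0)]
360 [(346.0, 289.0, 33.0), (349.0, 158.0, 58.0), (346.0, 35.0, 19.0)
[... 495 characters left out ...]
, (781.0, 255.0, 179.0), (684.0, 238.0, 165.0), (568.0, 214.0, 139.0), (431.0, 173.0, 82.0), (352.0, 154.0, 60.0)]
px
(333, 275) [ 484. -262.  156.]
(345, 275) [ 485. -282.  137.]
(354, 275) [ 487. -299.  109.]
(360, 255) [ 521. -310.   97.]
(407, 255) [ 521. -388.   97.]
(357, 303) [nan nan nan]
(405, 305) [ 440. -382.   98.]
(383, 280) [ 483. -355.   43.]
(370, 280) [ 483. -331.   48.]
(388, 280) [ 483. -362.   51.]
(327, 153) [ 716. -257.   46.]
(425, 167) [ 677. -428.   87.]
(412, 243) [ 555. -416.    2.]
(311, 232) [ 575. -228.    5.]
(321, 158) [ 705. -246.   49.]
(308, 200) [ 630. -222.   32.]
(248, 208) [ 621. -108.    2.]
(300, 260) [ 523. -207.   -3.]
(300, 250) [ 541. -207.    3.]
```

```bash
sleep 1; ls pics
```

```text
side0.npy
side0.png
sidez.png
top0.npy
top0.png
topz.png
```

View pics/topz.png

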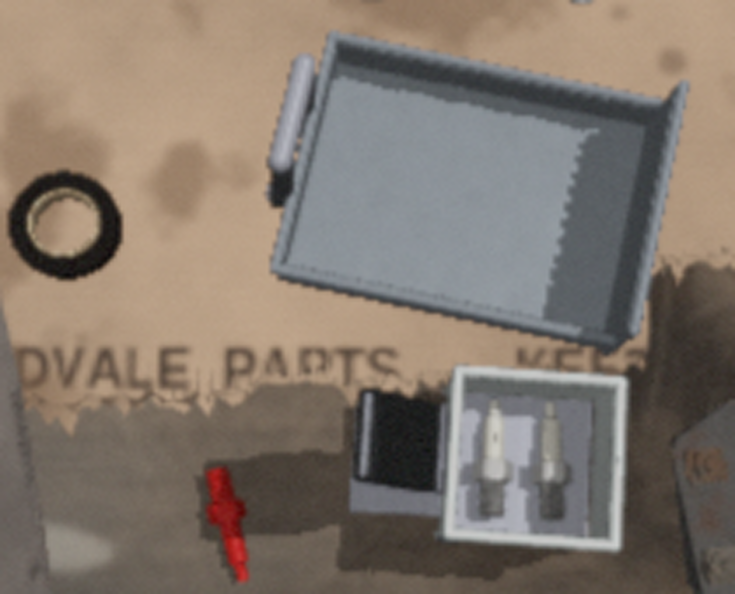

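View pics/sidez.png

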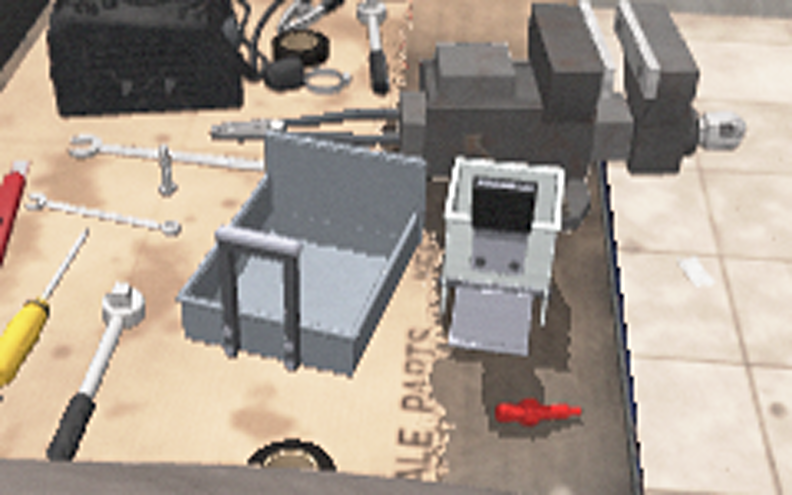

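The cup is the box at (376,280) holding grey plugs at (371,284) and (388,281). The red plug at (294,297) is the look-alike. The job's tape roll is at (248,208) and its ratchet at (293,130); the tape roll at (574,170) and the ratchet at (590,212) by the far tools are look-alikes. The crop confirms it. Next I'll fit the poses.

```bash
cat > fit.py <<'E'
from h import *
def region(W,x,y,z):
    m=(W[...,0]>x[0])&(W[...,0]<x[1])&(W[...,1]>y[0])&(W[...,1]<y[1])&(W[...,2]>z[0])&(W[...,2]<z[1]); return W[m]
def rect(p):
    r=cv2.minAreaRect(p[:,:2].astype(np.float32)); return r, np.round(cv2.boxPoints(r),1).tolist()
E
python3 - <<'E'
from fit import *
T=cloud('top',np.load('pics/top0.npy'));S=cloud('side',np.load('pics/side0.npy'))
for n,W in (('top',T),('side',S)):
    print(n)
    p=region(W,(420,550),(-405,-295),(88,103)); print('cup rim',len(p),p[:,2].mean(),np.median(p[:,2])); print(rect(p))
    p=region(W,(430,540),(-305,-230),(101,175)); print('handle',len(p),p.min(0),p.max(0),p.mean(0)); 
    # plane fit
    c=np.median(p,0);u,s,v=np.linalg.svd(p-p.mean(0),full_matrices=False); print('normal',v[2],s)
    p=region(W,(430,540),(-305,-230),(145,175)); print('top',len(p),p.mean(0),p.max(0))
    p=region(W,(560,720),(-260,-190),(95,140)); print('striker',len(p),rect(p),p[:,2].max(),p.mean(0))
    p=region(W,(530,740),(-450,-190),(41,50)); print('trayrim',len(p),rect(p))
    p=region(W,(530,740),(-450,-350),(80,92)); print('endwall',len(p),rect(p))
    p=region(W,(430,470),(-300,-200),(-20,20)); print('bench',np.median(p[:,2]))
    p=region(W,(630,700),(-190,-120),(-20,20)); print('card',np.median(p[:,2]))
E
```

```text
top
cup rim 748 95.91027481298201 96.27137823612725
(((497.2188720703125, -346.9753112792969), (89.52174377441406, 116.94327545166016), 82.05535125732422), [[433.1000061035156, -383.20001220703125], [548.9000244140625, -399.3999938964844], [561.2999877929688, -310.70001220703125], [445.5, -294.6000061035156]])
handle 682 [ 465.8791918  -300.86076799  103.86045577] [ 511.48161397 -259.35801715  161.18263008] [ 488.20549621 -278.78258186  138.83784154]
normal [-0.07200423 -0.82108794  0.56624198] [531.66253247 335.45952631  69.1061348 ]
top 317 [ 489.51723436 -268.08154025  154.23156461] [ 511.48161397 -259.35801715  161.18263008]
striker 276 (((655.6854248046875, -231.02590942382812), (12.062966346740723, 62.47060012817383), 77.14576721191406), [[623.9000244140625, -230.0], [684.7999877929688, -243.89999389648438], [687.5, -232.10000610351562], [626.5999755859375, -218.1999969482422]]) 127.53805787757653 [ 653.6639872  -231.03190667  121.85365532]
trayrim 1001 (((636.238037109375, -319.4532470703125), (190.5142059326172, 142.56448364257812), 77.02363586425781), [[545.4000244140625, -3
[... 1291 characters left out ...]
687.7000122070312, -227.8000030517578], [627.5, -215.60000610351562]]) 126.66644131987925 [ 655.67040363 -226.31667217  115.97091445]
trayrim 488 (((636.7564086914062, -317.537841796875), (193.29808044433594, 142.52687072753906), 77.14726257324219), [[545.7999877929688, -395.8999938964844], [684.7000122070312, -427.6000061035156], [727.7000122070312, -239.1999969482422], [588.7999877929688, -207.5]])
endwall 194 (((615.0516357421875, -409.1378479003906), (10.313431739807129, 140.2774658203125), 77.53507995605469), [[545.5, -399.0], [682.4000244140625, -429.29998779296875], [684.7000122070312, -419.20001220703125], [547.7000122070312, -389.0]])
bench -0.5137124146331189
card 4.338429463366083
```

```bash
python3 - <<'E'
from fit import *
from scipy.optimize import least_squares
img=cv2.imread('pics/top0.png')
T=cloud('top',np.load('pics/top0.npy'));S=cloud('side',np.load('pics/side0.npy'))
for n,W in (('top',T),('side',S)):
    p=region(W,(425,532),(-400,-297),(90,101)); p=p[(p[:,0]<528)|(p[:,1]>-392)]
    q=p[:,:2]
    def res(t):
        c,s=np.cos(t[2]),np.sin(t[2]); d=q-t[:2]
        a=np.abs(d@[c,s])-37.5; b=np.abs(d@[-s,c])-39.5   # wall centre lines
        return np.where((a>-6)&(b<a+0) , a, np.where(b>a,b,a))
    best=min((least_squares(res,[483,-345,y],loss='soft_l1') for y in (-1.75,-1.65,-1.57,-1.5)),key=lambda r:r.cost)
    print(n,len(p),best.x,best.cost,np.sqrt(np.mean(best.fun**2)))
    # handle: front-looking face & edges
    yaw=best.x[2]; ex=np.array([np.cos(yaw),np.sin(yaw)]);ey=np.array([-ex[1],ex[0]])
    h=region(W,(430,540),(-305,-230),(105,175)); d=h[:,:2]-best.x[:2]
    b=d@ey;a=d@ex
    print('handle y range',np.percentile(b,[1,5,50,95,99]),'x',np.percentile(a,[1,50,99]),'zmax',np.percentile(h[:,2],[50,98,100]))
    for z0 in range(105,165,8):
        m=(h[:,2]>=z0)&(h[:,2]<z0+8)
        if m.sum()>3: print(z0,m.sum(),'a',np.round(np.percentile(a[m],[5,50,95]),1),'b',np.round(np.percentile(b[m],[3,97]),1))
E
python3 - <<'E'
import cv2
img=cv2.imread('pics/top0.png')
cv2.imwrite('pics/cupz.png',cv2.resize(img[245:315,320:420],None,fx=8,fy=8,interpolation=cv2.INTER_CUBIC))
E
```

```text
top 724 [ 483.71607444 -345.92848047   -1.64577184] 923.7922062020903 2.461873166326561
handle y range [-21.83355735 -20.35423267  -0.67889296  19.43057202  21.46137126] x [-86.12607485 -67.90744365 -46.53901469] zmax [142.47239168 159.31683852 161.18263008]
105 68 a [-50.6 -48.3 -46.3] b [-21.4  19.6]
113 67 a [-55.  -53.  -50.5] b [-20.4  19.7]
121 73 a [-60.1 -57.5 -55.5] b [-21.5  20.1]
129 73 a [-64.5 -62.1 -59.8] b [-20.8  19.1]
137 80 a [-69.3 -66.7 -64.3] b [-21.6  20.1]
145 89 a [-85.7 -71.7 -69.3] b [-21.5  20.3]
153 226 a [-85.7 -79.8 -74. ] b [-20.1  20.5]
side 228 [ 484.404248   -344.93139459   -1.63351054] 273.31168559462026 2.5925974708946034
handle y range [-20.48806968 -18.97595394   0.2288586   20.36699785  21.94330291] x [-86.52342813 -77.94992265 -59.52530675] zmax [140.72786668 158.75806399 159.62918549]
105 28 a [-62.5 -60.8 -59.4] b [-19.9  18.7]
113 32 a [-67.5 -65.5 -62.9] b [-19.5  20.7]
121 33 a [-73.2 -70.3 -67.6] b [-18.8  21. ]
129 32 a [-76.1 -74.7 -72.9] b [-20.   21.2]
137 33 a [-81.4 -79.3 -76.5] b [-19.3  19.3]
145 39 a [-85.6 -83.8 -82. ] b [-17.   21.7]
153 85 a [-86.5 -81.7 -76.9] b [-20.1  21.2]
```

View pics/cupz.png

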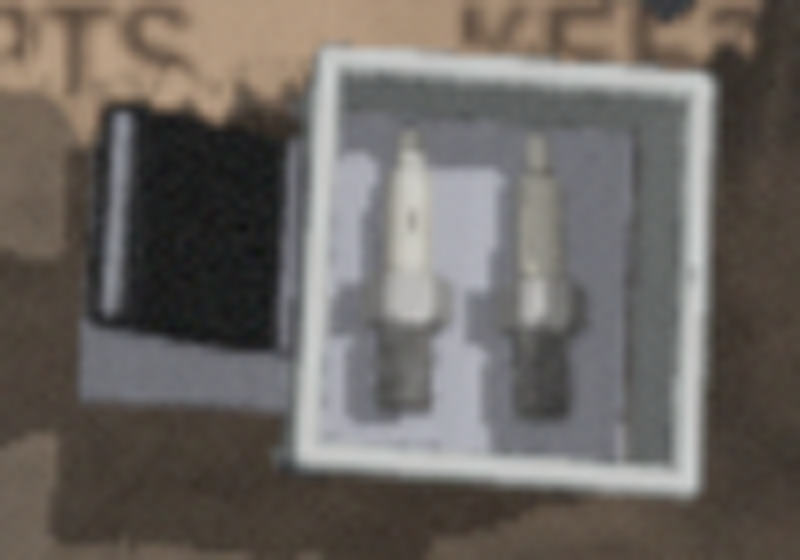

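```bash
cat >> h.py <<'E'
from scipy.spatial.transform import Rotation as Ro
def go(x,y,z,yaw=None):
    s=env.state(); R=Ro.from_euler('xyz',s['tcp_rot']).as_matrix()
    d=R.T@(np.array([x,y,z])-s['eef_pos'])/10
    print('t',round(s['t'],2),'pos',s['eef_pos'].round(1),'rot',s['tcp_rot'].round(4),'F',s['ft_force'].round(1),'M',s['moment'].round(2),'op',round(s['opening'],3))
    print('delta cm',d.round(3),'turn',None if yaw is None else round((s['tcp_rot'][2]-yaw+np.pi)%(2*np.pi)-np.pi,4))
E
python3 -m inch '{"hand":[1,1,1,1,1,1,1,1,1,1],"delta_pos":[[-3.74,-2.46,-0.4],[-3.74,-2.46,-0.4],[-3.74,-2.46,-0.4],[-3.74,-2.46,-0.4],[-3.74,-2.46,-0.4],[-3.74,-2.46,-0.4],[-3.74,-2.46,-0.4],[-3.74,-2.46,-0.4],[-3.74,-2.46,-0.4],[-3.74,-2.46,-0.4]],"turn":[0,0,0,0,0,0,0,0,0,0]}'
python3 -c "
from h import *
go(486,-240,290,1.5017);print(env.state()['joints'].round(3))"
```

```text
t: 2.1
eef_pos: [470.9, 248.6, 332.6]
tcp_rot: [3.141, 0.0, 2.839]
ft_force: [0.9, 0.5, -0.6]
opening: 0.998
t 2.1 pos [470.9 248.6 332.6] rot [3.1412e+00 4.0000e-04 2.8388e+00] F [ 0.9  0.5 -0.6] M [ 0.01 -0.01  0.04] op 0.998
delta cm [-16.013 -46.191   4.25 ] turn 1.3371
[ 0.362  0.317  1.731  0.     1.092 -0.906]
```

```bash
python3 -m inch '{"hand":[1,1,1,1,1,1,1,1,1,1,1,1,1,1,1,1,1,1,1,1],"delta_pos":[[-1.6,-4.62,0.3],[-1.6,-4.62,0.3],[-1.6,-4.62,0.3],[-1.6,-4.62,0.3],[-1.6,-4.62,0.3],[-1.6,-4.62,0.3],[-1.6,-4.62,0.3],[-1.6,-4.62,0.3],[-1.6,-4.62,0.3],[-1.6,-4.62,0.3],[0,0,0],[0,0,0],[0,0,0],[0,0,0],[0,0,0],[0,0,0],[0,0,0],[0,0,0],[0,0,0],[0,0,0]],"turn":[0,0,0,0,0,0,0,0,0,0,0.14,0.14,0.14,0.14,0.14,0.14,0.14,0.14,0.14,0.077]}'
python3 -c "
from h import *
go(487.9,-288.5,262,1.5017);print(env.state()['joints'].round(3))"
```

```text
t: 4.1
eef_pos: [484.9, -238.4, 302.3]
tcp_rot: [3.141, -0.0, 1.496]
ft_force: [0.1, -0.5, 0.3]
opening: 1.003
t 4.1 pos [ 484.9 -238.4  302.3] rot [ 3.1414 -0.      1.4964] F [ 0.1 -0.5  0.3] M [-0.05 -0.01 -0.04] op 1.003
delta cm [-4.97   0.667  4.027] turn -0.0053
[-0.579  0.36   1.754  0.     1.027 -0.505]
```

```bash
python3 -m inch '{"hand":[1,1,1,1,1,1,1],"delta_pos":[[-2.48,0.34,2.0],[-2.48,0.34,2.0],[0,0,3],[0,0,3],[0,0,2],[0,0,0.5],[0,0,0]],"turn":[0,0,0,0,0,0,0]}'
python3 - <<'E'
from h import *
go(487.9,-288.5,161.5,1.5017)
for c in ("side","top"):
    p,d=viewer.read_camera(c)
    if c=="top": q=p[200:340,270:450]
    else: q=p[90:250,270:450]
    cv2.imwrite(f"pics/{c}1.png",cv2.resize(q,None,fx=3.5,fy=3.5,interpolation=cv2.INTER_CUBIC))
E
```

```text
t: 4.8
eef_pos: [488.3, -288.4, 177.0]
tcp_rot: [-3.141, -0.001, 1.502]
ft_force: [-0.0, -0.5, 0.2]
opening: 0.996
t 4.8 pos [ 488.3 -288.4  177. ] rot [-3.1408e+00 -6.0000e-04  1.5018e+00] F [-0.  -0.5  0.2] M [-0.08  0.06 -0.  ] op 0.996
delta cm [-0.015 -0.042  1.547] turn 0.0001
```

View pics/side1.png

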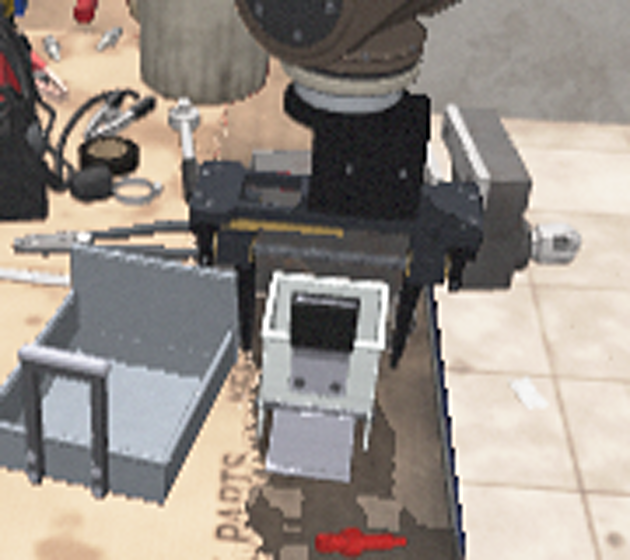

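View pics/top1.png

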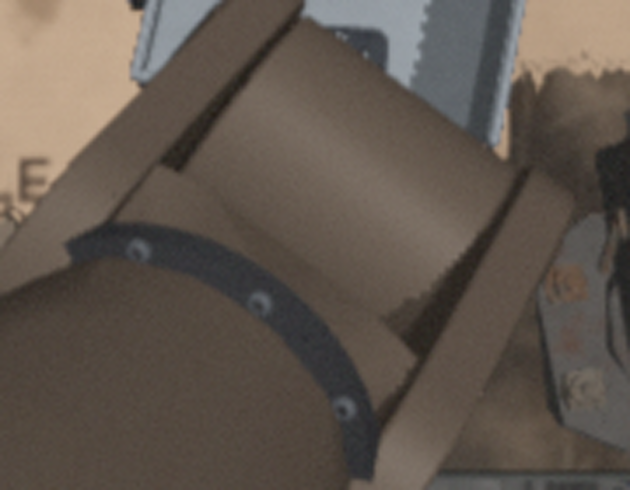

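The picture shows the fingers (tips at crop (245,350) and (395,360)) straddling the handle (325,320), with the palm above it. I'll go down the last 15 mm while watching the force.

```bash
python3 -m inch '{"hand":[1,1,1,1],"delta_pos":[[0,0,0.8],[0,0,0.4],[0,0,0.2],[0,0,0]],"turn":[0,0,0,0]}'
python3 -c "
from h import *
go(487.9,-288.5,161.5,1.5017)"
```

```text
t: 5.3
eef_pos: [488.2, -288.3, 163.0]
tcp_rot: [-3.141, -0.0, 1.502]
ft_force: [-0.5, 0.0, -0.3]
opening: 0.999
t 5.3 pos [ 488.2 -288.3  163. ] rot [-3.1413e+00 -3.0000e-04  1.5018e+00] F [-0.5  0.  -0.3] M [-0.07  0.08  0.06] op 0.999
delta cm [-0.021 -0.033  0.148] turn 0.0001
```

```bash
python3 -m inch '{"hand":[1,1,0,0,0,0,0,0,0,0],"delta_pos":[[0,0,0.15],[0,0,0],[0,0,0],[0,0,0],[0,0,0],[0,0,0],[0,0,0],[0,0,0],[0,0,0],[0,0,0]],"turn":[0,0,0,0,0,0,0,0,0,0]}'
python3 -c "
from h import *
go(487.9,-288.5,161.5,1.5017)"
```

```text
t: 6.3
eef_pos: [488.3, -288.3, 161.7]
tcp_rot: [3.142, -0.0, 1.502]
ft_force: [0.7, -0.1, -0.6]
opening: 0.463
t 6.3 pos [ 488.3 -288.3  161.7] rot [ 3.1416e+00 -2.0000e-04  1.5018e+00] F [ 0.7 -0.1 -0.6] M [-0.06 -0.07  0.06] op 0.463
delta cm [-0.02  -0.04   0.017] turn 0.0001
```

The jaws stopped at 44 mm, the handle's width. I'll make a small test lift.

```bash
python3 -m inch '{"hand":[0,0,0,0,0,0,0,0],"delta_pos":[[0,0,0],[0,0,-0.3],[0,0,-0.6],[0,0,-0.8],[0,0,-0.8],[0,0,-0.5],[0,0,0],[0,0,0]],"turn":[0,0,0,0,0,0,0,0]}'
python3 - <<'E'
from h import *
go(487.9,-288.5,161.5,1.5017)
p,d=viewer.read_camera("side"); np.save('pics/side2.npy',d)
cv2.imwrite(f"pics/side2.png",cv2.resize(p[90:250,270:450],None,fx=3.5,fy=3.5,interpolation=cv2.INTER_CUBIC))
E
```

```text
t: 7.1
eef_pos: [488.3, -288.3, 191.8]
tcp_rot: [3.141, 0.0, 1.502]
ft_force: [-0.2, -0.3, -4.3]
opening: 0.465
t 7.1 pos [ 488.3 -288.3  191.8] rot [3.1414 0.     1.5018] F [-0.2 -0.3 -4.3] M [0.05 0.08 0.01] op 0.465
delta cm [-0.018 -0.035  3.031] turn 0.0001
```

View pics/side2.png

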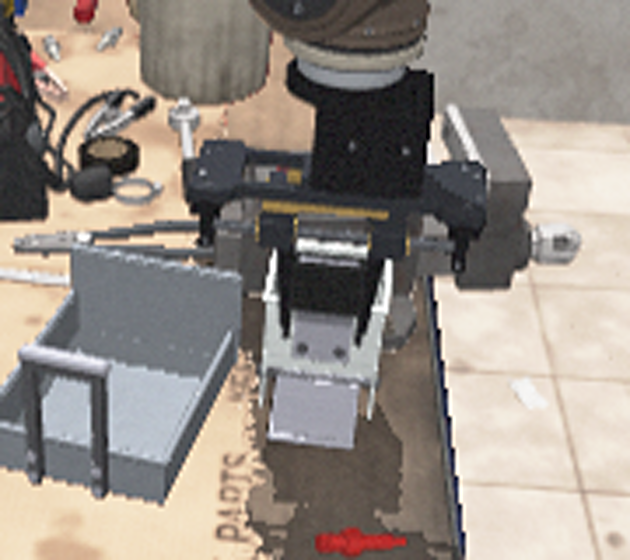

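```bash
python3 - <<'E'
from h import *
def pl(W,r0,r1,c0,c1):
    p=W[r0:r1,c0:c1].reshape(-1,3);p=p[~np.isnan(p).any(1)]
    m=np.median(p,0);p=p[np.linalg.norm(p-m,axis=1)<40]
    v=np.linalg.svd(p-p.mean(0),full_matrices=False)[2][2]; v*=np.sign(v[1]); return p.mean(0).round(1),v.round(3),np.degrees(np.arctan2(v[2],v[1])).round(1),len(p)
S0=cloud('side',np.load('pics/side0.npy'));S2=cloud('side',np.load('pics/side2.npy'))
# crop->full: col=270+c/3.5,row=90+r/3.5
print('handle0',pl(S0,177,187,355,369)); print('handle2',pl(S2,166,177,354,372))
print('tab0',pl(S0,209,225,350,366)); print('tab2',pl(S2,201,215,351,368))
print('wall0',pl(S0,192,205,354,370)); print('wall2',pl(S2,182,195,353,368))
E
```

```text
handle0 (array([ 491. , -267.8,  138.5]), array([ 0.05 ,  0.881, -0.47 ]), np.float64(-28.1), 138)
handle2 (array([ 491.3, -268.8,  166.2]), array([ 0.061,  0.87 , -0.489]), np.float64(-29.3), 198)
tab0 (array([ 491. , -285.1,   20.4]), array([0.032, 0.411, 0.911]), np.float64(65.7), 255)
tab2 (array([ 489.7, -284. ,   50.4]), array([0.034, 0.426, 0.904]), np.float64(64.8), 236)
wall0 (array([ 484.9, -303.8,   65.2]), array([ 0.059,  0.993, -0.104]), np.float64(-6.0), 207)
wall2 (array([ 491. , -304.1,   95. ]), array([ 0.12 ,  0.99 , -0.078]), np.float64(-4.5), 194)
```

The lift is clean: the handle and tab planes changed by about 1°, so there is no droop. Now I'll raise it clear and carry it over.

```bash
python3 -m inch '{"hand":[0,0,0,0,0,0,0,0],"delta_pos":[[0,0,-1],[0,0,-1.8],[0,0,-2],[0,0,-2],[0,0,-2],[0,0,-1.5],[0,0,-0.6],[0,0,0]],"turn":[0,0,0,0,0,0,0,0]}'
python3 -c "
from h import *
go(653.4,-240.9,300,1.345)"
```

```text
t: 7.95
eef_pos: [488.3, -288.4, 301.4]
tcp_rot: [3.141, 0.001, 1.502]
ft_force: [1.2, -0.1, -4.1]
opening: 0.461
t 7.95 pos [ 488.3 -288.4  301.4] rot [3.1405e+00 5.0000e-04 1.5018e+00] F [ 1.2 -0.1 -4.1] M [-0.02 -0.   -0.02] op 0.461
delta cm [ 5.876 16.139  0.156] turn 0.1568
```

```bash
python3 -m inch '{"hand":[0,0,0,0,0,0,0,0,0,0,0,0,0,0],"delta_pos":[[0.37,1.0,0],[0.73,2.0,0],[0.73,2.0,0],[0.73,2.0,0],[0.73,2.0,0],[0.73,2.0,0],[0.73,2.0,0],[0.73,2.0,0],[0.4,1.14,0],[0,0,0],[0,0,0],[0,0,0],[0,0,0],[0,0,0]],"turn":[0,0,0,0,0,0,0,0,0,0.04,0.05,0.05,0.017,0]}'
python3 - <<'E'
from h import *
go(653.4,-240.9,290,1.345)
p,d=viewer.read_camera("side"); np.save('pics/side3.npy',d)
cv2.imwrite(f"pics/side3.png",cv2.resize(p[60:240,210:410],None,fx=3.3,fy=3.3,interpolation=cv2.INTER_CUBIC))
E
```

```text
t: 9.35
eef_pos: [653.4, -240.8, 300.2]
tcp_rot: [-3.141, -0.0, 1.345]
ft_force: [0.7, -0.6, -2.9]
opening: 0.465
t 9.35 pos [ 653.4 -240.8  300.2] rot [-3.1408e+00 -2.0000e-04  1.3453e+00] F [ 0.7 -0.6 -2.9] M [0.07 0.1  0.04] op 0.465
delta cm [-0.012  0.004  1.016] turn 0.0003
```

View pics/side3.png

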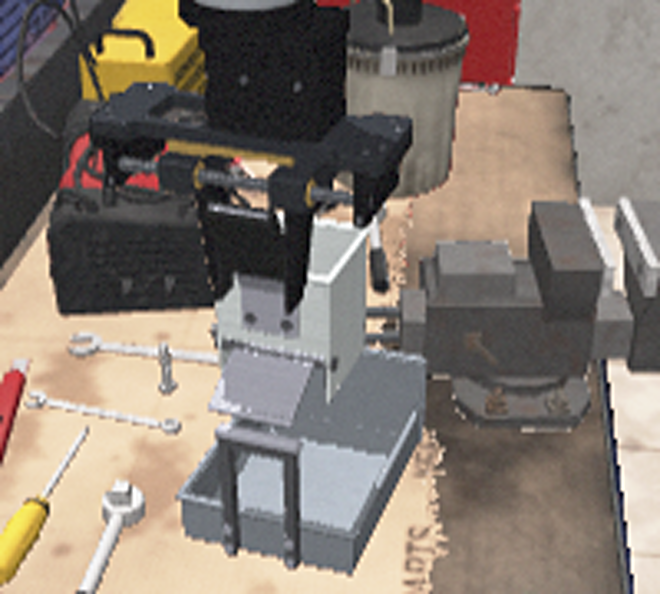

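```bash
python3 - <<'E'
from h import *
W=cloud('side',np.load('pics/side3.npy'))
st=np.array([655.8,-230.5]);ex=np.array([-.2235,-.9747]);ey=np.array([.9747,-.2235])
def Q(r,c):
    r0,r1=[int(60+x/3.3) for x in r];c0,c1=[int(210+x/3.3) for x in c]
    p=W[r0:r1,c0:c1].reshape(-1,3); p=p[~np.isnan(p).any(1)]
    d=p[:,:2]-st; return np.c_[d@ex,d@ey,p[:,2]]
t=Q((340,430),(195,345)); t=t[(t[:,0]<26)&(t[:,0]>-40)&(t[:,2]>130)]
print('tab',t.min(0).round(1),t.max(0).round(1)); v=np.linalg.svd(t-t.mean(0),full_matrices=False)[2][2];print(v.round(3),t.mean(0).round(1),np.degrees(np.arctan(v[0]/v[2])))
w=Q((285,330),(240,320)); print('wall',np.median(w,0).round(1), np.linalg.svd(w-w.mean(0),full_matrices=False)[2][2].round(3))
b=Q((425,455),(215,305)); b=b[(abs(b[:,0])<12)&(b[:,2]>110)]; print('bar',len(b),b.min(0).round(1),b.max(0).round(1),np.median(b,0).round(1))
E
```

```text
tab [-17.6 -30.5 145.1] [ 26.   31.  169.9]
[-0.424  0.007  0.906] [  3.8  -0.8 157.5] -25.106026931936867
wall [ 25.6  -6.1 211.2] [-0.879 -0.012 -0.477]
bar 155 [ -9.3 -30.7 111.1] [  5.8  31.  126.5] [ -4.7   3.3 122. ]
```

Alignment is right: the tab spans −17.6 mm behind the bar and ±31 mm laterally, and its slope is 25.1°. Now I'll press down.

```bash
python3 -m inch '{"hand":[0,0,0,0,0,0,0,0,0,0,0],"delta_pos":[[0,0,1],[0,0,1],[0,0,0.6],[0,0,0.5],[0,0,0.5],[0,0,0.5],[0,0,0.5],[0,0,0.4],[0,0,0.4],[0,0,0],[0,0,0]],"turn":[0,0,0,0,0,0,0,0,0,0,0]}'
python3 - <<'E'
from h import *
go(653.4,-240.9,242,1.345)
p,d=viewer.read_camera("side"); np.save('pics/side4.npy',d)
cv2.imwrite(f"pics/side4.png",cv2.resize(p[60:240,210:410],None,fx=3.3,fy=3.3,interpolation=cv2.INTER_CUBIC))
E
```

```text
t: 10.5
eef_pos: [653.4, -240.9, 246.9]
tcp_rot: [3.141, 0.0, 1.345]
ft_force: [-0.9, 0.1, 2.5]
opening: 0.461
t 10.5 pos [ 653.4 -240.9  246.9] rot [3.1413e+00 1.0000e-04 1.3449e+00] F [-0.9  0.1  2.5] M [-0.11  0.18  0.01] op 0.461
delta cm [-0.003 -0.002  0.495] turn -0.0001
```

View pics/side4.png

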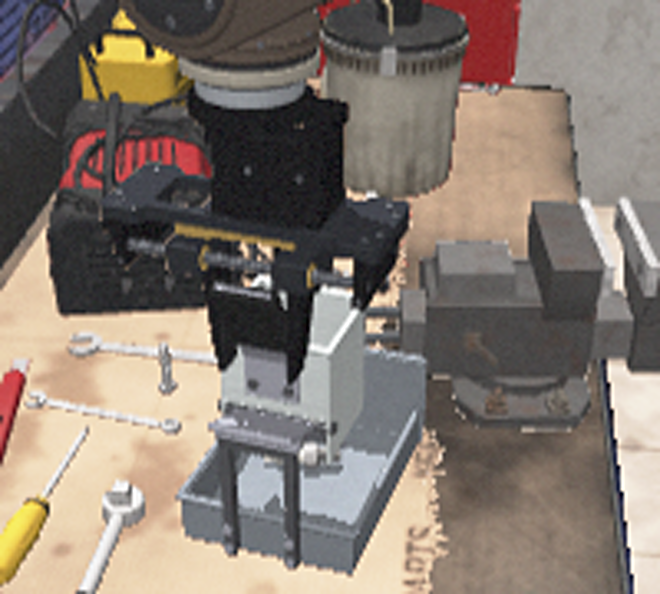

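The tab is raised and a plug shows near (310,455), so the flap is opening. I'll press about 5 mm more and hold.

```bash
python3 -m inch '{"hand":[0,0,0,0,0,0,0,0,0],"delta_pos":[[0,0,0.3],[0,0,0.2],[0,0,0],[0,0,0],[0,0,0],[0,0,0],[0,0,0],[0,0,0],[0,0,0]],"turn":[0,0,0,0,0,0,0,0,0]}'
python3 - <<'E'
from h import *
go(653.4,-240.9,242,1.345)
p,d=viewer.read_camera("side"); np.save('pics/side5.npy',d)
cv2.imwrite(f"pics/side5.png",cv2.resize(p[120:240,240:370],None,fx=4.8,fy=4.8,interpolation=cv2.INTER_CUBIC))
E
```

```text
t: 11.45
eef_pos: [653.4, -240.9, 241.7]
tcp_rot: [3.142, 0.0, 1.345]
ft_force: [-0.5, -2.2, 2.2]
opening: 0.46
t 11.45 pos [ 653.4 -240.9  241.7] rot [3.1415e+00 1.0000e-04 1.3448e+00] F [-0.5 -2.2  2.2] M [-0.45  0.19  0.05] op 0.46
delta cm [ 0.005  0.003 -0.028] turn -0.0002
```

View pics/side5.png

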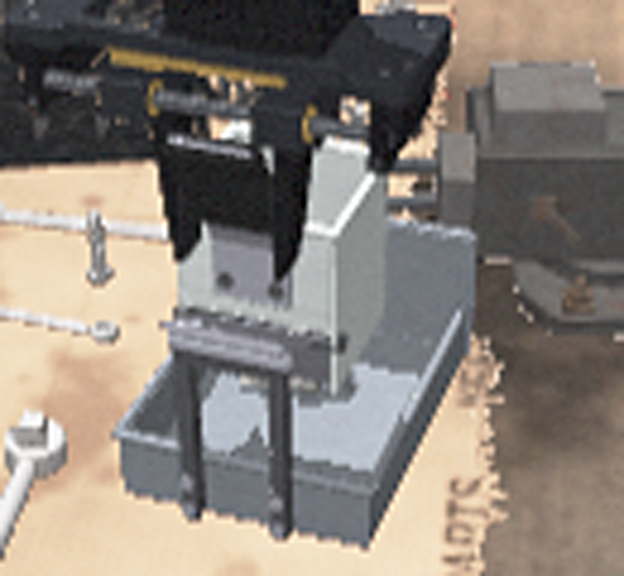

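```bash
python3 -m inch '{"hand":[0,0,0,0,0,0,0,0,0,0],"delta_pos":[[0,0,0],[0,0,0],[0,0,-0.5],[0,0,-1],[0,0,-1],[0,0,-1],[0,0,-1],[0,0,-1],[0,0,-0.5],[0,0,0]],"turn":[0,0,0,0,0,0,0,0,0,0]}'
python3 - <<'E'
from h import *
go(653.4,-240.9,300,1.345)
for c in ("side","top"):
    p,d=viewer.read_camera(c); np.save(f'pics/{c}6.npy',d)
    q=p[100:240,240:400] if c=="side" else p[130:270,260:440]
    cv2.imwrite(f"pics/{c}6.png",cv2.resize(q,None,fx=4,fy=4,interpolation=cv2.INTER_CUBIC))
E
```

```text
t: 12.5
eef_pos: [653.5, -240.9, 302.5]
tcp_rot: [3.141, 0.0, 1.345]
ft_force: [-0.8, 0.4, -2.2]
opening: 0.462
t 12.5 pos [ 653.5 -240.9  302.5] rot [3.1405e+00 1.0000e-04 1.3448e+00] F [-0.8  0.4 -2.2] M [0.01 0.04 0.01] op 0.462
delta cm [-0.004 -0.007  0.254] turn -0.0002
```

View pics/side6.png

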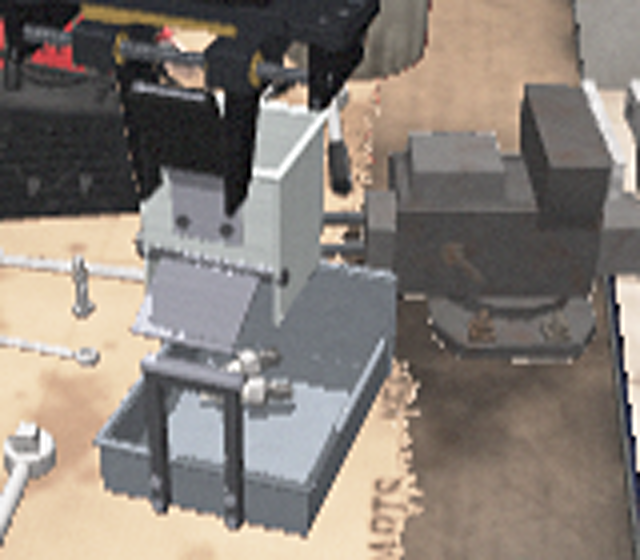

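View pics/top6.png

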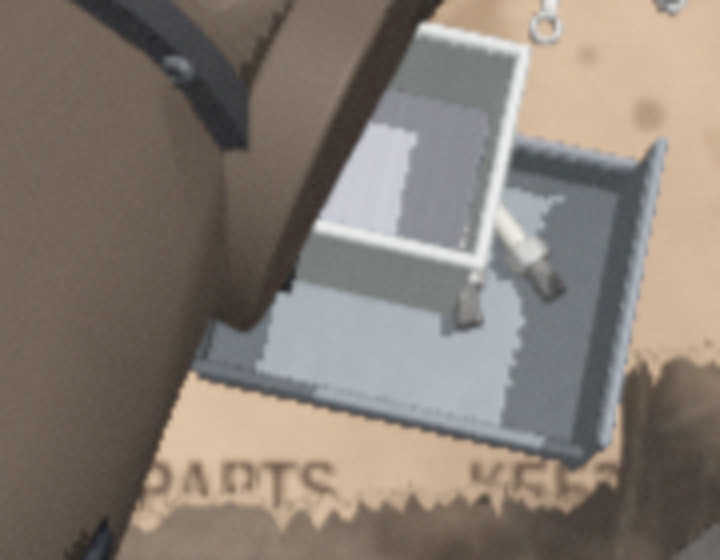

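Both plugs lie in the tray (top crop (465,305) and (530,250)), and the cup is empty with its flap back up. I'll return the cup to its old spot.

```bash
python3 -c "
from h import *
go(488.3,-288.3,302,1.5018)"
python3 -m inch '{"hand":[0,0,0,0,0,0],"delta_pos":[[0,0,0],[0,0,0],[0,0,0],[0,0,0],[0,0,0],[0,0,0]],"turn":[-0.03,-0.04,-0.04,-0.03,-0.017,0]}'
python3 -m inch '{"hand":[0,0,0,0,0,0,0,0,0,0],"delta_pos":[[-0.37,-1.0,0],[-0.73,-2.0,0],[-0.73,-2.0,0],[-0.73,-2.0,0],[-0.73,-2.0,0],[-0.73,-2.0,0],[-0.73,-2.0,0],[-0.73,-2.0,0],[-0.4,-1.14,0],[0,0,0]],"turn":[0,0,0,0,0,0,0,0,0,0]}'
python3 -c "
from h import *
go(488.3,-288.3,166,1.5018)"
```

```text
t 12.6 pos [ 653.3 -240.8  301.3] rot [-3.1410e+00 -2.0000e-04  1.3448e+00] F [ 0.1 -0.1 -2.1] M [-0.04  0.05 -0.03] op 0.461
delta cm [ -8.323 -15.012  -0.059] turn -0.157
t: 13.2
eef_pos: [653.3, -240.9, 301.5]
tcp_rot: [-3.141, -0.0, 1.502]
ft_force: [-0.6, 0.5, -2.1]
opening: 0.464
t: 14.2
eef_pos: [487.1, -288.8, 302.1]
tcp_rot: [3.141, 0.0, 1.5]
ft_force: [0.4, -0.6, -2.3]
opening: 0.46
t 14.2 pos [ 487.1 -288.8  302.1] rot [3.1414e+00 1.0000e-04 1.5002e+00] F [ 0.4 -0.6 -2.3] M [ 0.01  0.08 -0.01] op 0.46
delta cm [ 0.057  0.115 13.609] turn -0.0016
```

Down to just above the bench, then check tilt and height in the picture.

```bash
python3 -m inch '{"hand":[0,0,0,0,0,0,0,0,0,0],"delta_pos":[[0,0,1],[0,0,2],[0,0,2],[0,0,2],[0,0,2],[0,0,2],[0,0,1.2],[0,0,0.6],[0,0,0.4],[0,0,0]],"turn":[0,0,0,0,0,0,0,0,0,0]}'
python3 - <<'E'
from h import *
go(488.3,-288.3,161.7,1.5018)
p,d=viewer.read_camera("side"); np.save('pics/side7.npy',d)
W=cloud('side',d)
for n,(r0,r1,c0,c1) in dict(tab=(209,222,352,366)).items():
    q=W[r0:r1,c0:c1].reshape(-1,3);q=q[~np.isnan(q).any(1)];m=np.median(q,0);q=q[np.linalg.norm(q-m,axis=1)<30]
    v=np.linalg.svd(q-q.mean(0),full_matrices=False)[2][2];v*=np.sign(v[1]);print(n,q.mean(0).round(1),v.round(3))
cv2.imwrite(f"pics/side7.png",cv2.resize(p[120:250,290:420],None,fx=4.5,fy=4.5,interpolation=cv2.INTER_CUBIC))
E
```

```text
t: 15.2
eef_pos: [488.5, -288.4, 169.6]
tcp_rot: [3.142, -0.0, 1.502]
ft_force: [-0.0, -0.4, -2.4]
opening: 0.462
t 15.2 pos [ 488.5 -288.4  169.6] rot [ 3.1415 -0.      1.502 ] F [-0.  -0.4 -2.4] M [-0.05  0.01  0.01] op 0.462
delta cm [ 0.005 -0.021  0.794] turn 0.0002
tab [ 488.9 -282.8   27.3] [0.025 0.418 0.908]
```

View pics/side7.png

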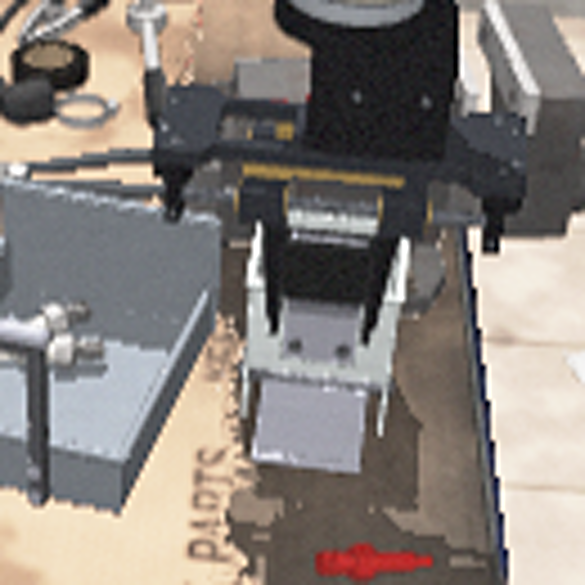

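```bash
python3 -m inch '{"hand":[0,0,0,0],"delta_pos":[[0,0,0.3],[0,0,0.2],[0,0,0.2],[0,0,0]],"turn":[0,0,0,0]}'; python3 -m inch '{"hand":[0,0],"delta_pos":[[0,0,0.1],[0,0,0]],"turn":[0,0]}'
```

```text
t: 15.65
eef_pos: [488.2, -288.3, 162.6]
tcp_rot: [-3.141, -0.0, 1.502]
ft_force: [0.2, 0.2, -1.9]
opening: 0.459
t: 15.85
eef_pos: [488.3, -288.4, 161.7]
tcp_rot: [3.141, -0.0, 1.502]
ft_force: [0.4, -0.9, -2.0]
opening: 0.462
```

```bash
python3 -m inch '{"hand":[0,0],"delta_pos":[[0,0,0.06],[0,0,0]],"turn":[0,0]}'; python3 -m inch '{"hand":[0,0],"delta_pos":[[0,0,0.06],[0,0,0]],"turn":[0,0]}'
```

```text
t: 16.05
eef_pos: [488.3, -288.3, 161.6]
tcp_rot: [3.141, 0.0, 1.502]
ft_force: [-1.1, 2.1, 5.1]
opening: 0.459
t: 16.25
eef_pos: [488.3, -288.3, 161.6]
tcp_rot: [3.141, 0.0, 1.502]
ft_force: [-3.5, 3.8, 12.3]
opening: 0.46
```

Contact is firm, so I'll back off the last step and open slowly.

```bash
python3 -m inch '{"hand":[0,0],"delta_pos":[[0,0,-0.08],[0,0,0]],"turn":[0,0]}'; python3 -m inch '{"hand":[0.6,0.8,1,1,1,1,1],"delta_pos":[[0,0,0],[0,0,0],[0,0,0],[0,0,0],[0,0,0],[0,0,0],[0,0,0]],"turn":[0,0,0,0,0,0,0]}'; python3 -m inch '{"hand":[1,1,1,1,1,1,1,1,1],"delta_pos":[[0,0,-0.5],[0,0,-1],[0,0,-2],[0,0,-3],[0,0,-4],[0,0,-4],[0,0,-2],[0,0,0],[0,0,0]],"turn":[0,0,0,0,0,0,0,0,0]}'
python3 - <<'E'
from h import *
go(486,-240,330,2.8388)
E
```

```text
t: 16.45
eef_pos: [488.4, -288.4, 161.6]
tcp_rot: [3.141, 0.0, 1.502]
ft_force: [-1.0, 1.2, 4.9]
opening: 0.463
t: 17.15
eef_pos: [488.3, -288.4, 161.3]
tcp_rot: [3.142, -0.0, 1.502]
ft_force: [1.2, -0.6, 0.6]
opening: 0.978
t: 18.05
eef_pos: [488.0, -288.2, 326.6]
tcp_rot: [3.141, 0.0, 1.502]
ft_force: [-0.3, 0.1, 0.2]
opening: 0.998
t 18.05 pos [ 488.  -288.2  326.6] rot [3.1410e+00 3.0000e-04 1.5018e+00] F [-0.3  0.1  0.2] M [-0.14  0.09  0.03] op 0.998
delta cm [ 4.793 -0.536 -0.339] turn -1.337
```

```bash
python3 -m inch '{"hand":[1,1,1,1,1,1,1,1,1,1,1],"delta_pos":[[4,0,0],[4,0,0],[4,0,0],[4,0,0],[4,0,0],[4,0,0],[4,0,0],[4,0,0],[4,0,0],[2,0,0],[0,0,0]],"turn":[0,0,0,0,0,0,0,0,0,0,0]}'
python3 - <<'E'
from fit import *
for c in ("side","top"):
    p,d=viewer.read_camera(c); np.save(f'pics/{c}8.npy',d)
    q=p[110:280,210:410] if c=="side" else p[100:320,230:440]
    cv2.imwrite(f"pics/{c}8.png",cv2.resize(q,None,fx=3.5,fy=2.7 if c=='top' else 3.5,interpolation=cv2.INTER_CUBIC) if 0 else cv2.resize(q,None,fx=2.7,fy=2.7,interpolation=cv2.INTER_CUBIC))
W=cloud('top',np.load('pics/top8.npy'))
p=region(W,(425,532),(-400,-297),(88,103)); print('rim z',np.percentile(p[:,2],[10,50,90]))
A=np.c_[p[:,:2],np.ones(len(p))]; print('slope',np.linalg.lstsq(A,p[:,2],rcond=None)[0][:2].round(4))
for c in("top","side"):
    W=cloud(c,np.load(f'pics/{c}8.npy')); W0=cloud(c,np.load(f'pics/{c}0.npy'))
    if c=="side":
        for X in(W0,W):
            q=X[209:225,352:366].reshape(-1,3);v=np.linalg.svd(q-q.mean(0),full_matrices=False)[2][2];print('tab',q.mean(0).round(1),(v*np.sign(v[1])).round(3))
    else:
        for X in(W0,W):
            q=X[276:290,372:386].reshape(-1,3); print('cup floor z',np.nanpercentile(q[:,2],[10,50,90]).round(1))
E
```

```text
t: 19.15
eef_pos: [514.1, 92.8, 325.0]
tcp_rot: [-3.139, -0.0, 1.505]
ft_force: [0.5, -0.3, -0.3]
opening: 1.001
rim z [92.55629221 96.26483288 98.46814194]
slope [-0.0039 -0.0047]
cup floor z [30.5 33.9 48.7]
cup floor z [29.7 31.9 34.1]Traceback (most recent call last):
  File "<stdin>", line 13, in <module>
    u, s, vh = gufunc(a, signature=signature)
               ~~~~~~^^^^^^^^^^^^^^^^^^^^^^^^
    raise LinAlgError("SVD did not converge")
numpy.linalg.LinAlgError: SVD did not converge
```

View pics/side8.png

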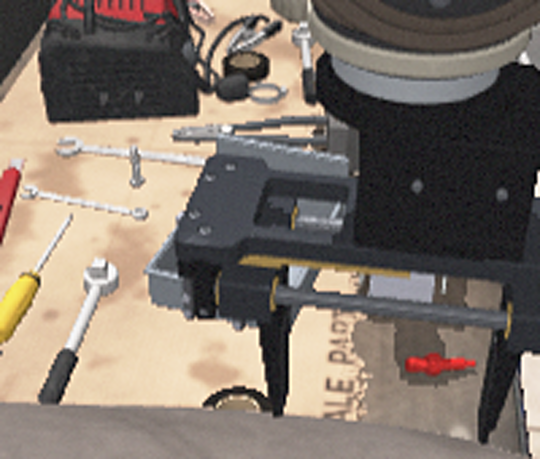

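View pics/top8.png

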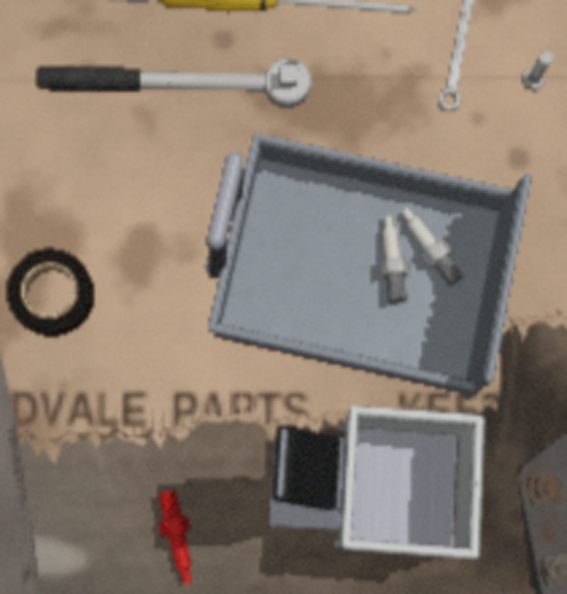

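The top view shows both plugs in the tray at crop (394,265) and (432,245). The cup is empty and level, its floor at 32 mm as the flap-shut geometry requires, and the tape and ratchet are in place. I'll hand it in.

```bash
python3 -c "
from h import *
a=cv2.imread('pics/top0.png')
p,_=viewer.read_camera('top')
d=cv2.absdiff(a,p).max(2)
print('tape diff',np.percentile(d[190:226,230:266],95),'ratchet',np.percentile(d[118:142,240:348],95))
print(ticket.job_done())"
```

```text
tape diff 8.0 ratchet 4.0
the job is handed in; nothing more can be done
None
```

The job is done and handed in at about 19 s of the 53 s allowed. Both plugs are in the tray, and the cup is back on the bench where it started, upright, empty and with its flap shut.

**Grip:** The moves could not tilt the tool, so I did not grip across the handle's 12 mm thickness as asked. I gripped it across its 44 mm width with the fingers pointing straight down. The cup stayed level to about 1° in the lift and carry checks.

**Drop:** I pressed the tab down on the striker bar to just short of the flap's stop. Both plugs slid into the tray.

**Last checks:**
- **Cup:** the rim is level (slope under 0.5%) and the floor reads 32 mm. The cup stands clear of the tray.
- **Tape roll and ratchet:** the picture shows neither has moved.
- **Forces:** the highest wrist force I read was about 13 N, when setting the cup down.
- **Failed check:** the last side-camera measurement of the tab did not work because the arm hid the cup. That the flap is shut therefore rests on the top view and on an earlier side view just before setting down.

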